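# Set a full load on the washing machine and start it

## Robot

A 7-joint arm with a two-finger parallel gripper is mounted at the origin on the work surface. World frame = base frame: x ahead of the robot, y to its left, z up, the work surface at z = 0. Lengths are in m, angles in rad, forces in N, time in s.
With the tool pointing down it reaches from about 0.4 to 0.925 m from the base axis. Payload 5.6 kg.
Tool frame: the origin (TCP) lies midway between the tips of the shut fingers; the grasp point (between the pads) lies 19 mm behind it; z points along the fingers, y is the line along which they close (so a half turn about z gives the same grasp; the last joint's range is limited). The gripper opens to 85 mm and grips with 20 to 120 N. Pads are 22 mm wide; open, the fingers measure 114 mm over their backs; the gripper's body (76 mm by 85 mm) begins 54 mm behind the grasp point. The pads swing forward as they close: fully open they stand 13 mm farther back than shut.
Start: joints at [-1.24, 0.468, -0.012, 1.603, 0.006, 1.071, -0.056], TCP at [0.237, 0.605, 0.21] pointing down, gripper open.
Joint ranges: [-2.53, 2.53], [-0.31, 2.02], [-1.57, 1.55], [0.28, 2.44], [-1.29, 4.43], [0.15, 1.84], [-2.92, 2.92]. Speed limits (rad/s): [2.57, 2.57, 3.14, 3.14, 3.14, 3.14, 3.14].

## Interface

Orientations are given as a unit quaternion [x, y, z, w].
In Python, from workcell import ctrl gives the robot as it stands.
- The arm moves only by the tool jog_arm, never from a script. Its argument "commands" is a list of rows, each a list of 7 numbers: the shift along the tool's x, y, z in cm, then the turn, a rotation vector about the tool's x, y, z in rad, then the finger opening in cm, from 0 to 8.54. A call has 1 to 8 rows; each row shifts and turns the commanded pose from where the row before left it, along the tool's axes as they then stand; what a row does not reach is not made up. A row lasts 1/10 s, in which the tool goes at most 50 mm and 8.59 degrees, less where a joint would pass 70% of its speed; a pose out of reach is approached as far as the arm can. A call with a gripper value outside its range is refused whole. The fingers move at their own pace and stop on an object; the grip force is fixed at half the most. Time passes only in rows, so rows that do not move let the fingers close. It gives the time, the measured TCP pose, the force, the opening and the grip force at its end, in the units of the state.
- ctrl.state(): the state, without advancing time (a new reading comes with each control period).
- ctrl.camera(name): name is "scene" or "top"; returns a dict with "pixels" (480x640x3 uint8, blue, green, red), "vfov" (degrees; the focal length in pixels is half the picture's height over the tangent of half this angle, whatever the lens; pixels are square), "cx", "cy" (the principal point, pixels), "rvec" (rotation vector, rad) and "tvec" (3), from world to camera coordinates, as OpenCV has them. Camera axes: x right, y down, z forward; pixel columns grow to the right and rows downward; lengths in m; the calibration is good to about 2 mm. A picture is of the moment at which its call begins. There is no depth.
- ctrl.close_job(): hands the job in; it is judged then, once.
The state is a dict: "time": time; "q": joint angles; "qvel": joint speeds; "joint_efforts": joint torques, N m; "tcp_pos": TCP position; "orientation": TCP orientation; "contact_force": force on the tool from outside, world axes, zero at the start; "ft_torque": the same for the moment, N m; "finger_gap": finger opening in m; "grip_force": force on a finger pad.
Only numpy, scipy, OpenCV 4.12 (cv2) and the standard library are available. Lean on these libraries where they do the work, as an engineer would, in place of code of your own. Each camera call takes 0.05 s, during which the arm holds its last target. There are 200 camera calls.

## Task

The top-loading washing machine is loaded and shut. With the fingertips, slide along its white touch bar lightly and in one stroke, without lifting, from the end at the smallest blue mark to the end at the largest, to set it for a full load; then press the green start button all the way in, gently, and finish while still holding it down. Leave the orange button, the dial and the things on the lid alone, and grasp nothing.

Things in the scene. Friction and masses are not known exactly. Their poses are not given: they have to be found in the camera images.
- washer: White top-loading washing machine, fixed, 560 wide (y), 570 deep, 860 high. Origin: middle of the level black control glass (142 x 530) at the front of its top, 110 mm over the work surface; x to its rear, y to the robot's left, z up. Shut lid: x +83 to +457, top 8 mm above the glass. Five flat blue marks 7 to 18 across, growing to the robot's right, 33 mm behind the touch bar at 45 mm spacing.
- bar_frame: Flat dark steel bezel, 28 (x) x 236 (y) x 3 thick, of the touch bar, fixed on the glass. Origin: middle of its underside, on the glass, at washer x = 0, y = +20; axes as the washer's.
- level_bar (a joint): How far the touch bar is pressed, 0 to 0.004 m (0 at rest). The bar is one soft-sprung white strip 18 (x) x 220 (y), its top 8 mm above the glass at rest; it sinks level as a whole: it begins to give at about 0.5 N and takes 4.5 N to bottom out at 4 mm. 2 mm is a good light touch; a touch counts from 0.4 mm.
- bar_small (a point): Point on top of the touch bar level with the smallest mark: 90 mm to the robot's left of the bar's middle, 20 mm in from its end. It moves down with the bar.
- bar_mid (a point): Point on top of the touch bar, at its middle; axes as the washer's. It moves down with the bar.
- bar_full (a point): Point on top of the touch bar level with the largest mark: 90 mm to the robot's right of the bar's middle, 20 mm in from its end. It moves down with the bar.
- start_base: Round steel housing, 48 across and 12 high, of the green start button, fixed on the glass; origin: middle of its underside. It sits on the right-hand part of the glass at washer x = 0, y = -150 or y = -222; the pause button is at the other place.
- start (a joint): How far the green start button is pressed, 0 to 0.006 m; spring, about 4.5 N when fully in. It springs back when let go.
- start_top (a point): Middle of the top face of the green start button (32 mm across), 22 mm above the glass at rest. It moves down with the button.
- pause (a joint): How far the orange pause button is pressed, 0 to 0.006 m; not to be pressed.
- pause_top (a point): Middle of the top face of the orange pause button, as big as the green one.
- dial_mark (a point): A point near the rim of the silver programme dial, which turns with the dial. The dial is 50 across, about 45 high, its axis at washer x = 0, y = +200; it stands at any angle and is to be left as it is.
- detergent: Loose blue detergent bottle, 76 across, 230 high, standing on the lid, left. Origin: middle of its underside.
- carton: Loose teal carton of washing powder, 120 (x) x 170 (y) x 70 high, lying on the lid, right. Origin: middle of its underside.
- cup: Loose red dosing cup, 60 across, 50 high, standing near the front of the lid. Origin: middle of its underside.

How it is judged:
On the way, in this order (a step that is already met when the one before it is completed fails the run):
1. the fingertips touch the bar at its small-load end (within 18 mm of the point level with the smallest mark) (value of joint level_bar above 0.0004 m and contact force between the fingers and bar_frame above 0.2 N and y of the grasp point in the frame of bar_mid between 0.072 and 0.108 m), for 0.05 s.
2. still touching, they pass the second mark (value of joint level_bar above 0.0004 m and contact force between the fingers and bar_frame above 0.2 N and y of the grasp point in the frame of bar_mid between 0.033 and 0.057 m), for 0.01 s.
3. still touching, they pass the middle mark (value of joint level_bar above 0.0004 m and contact force between the fingers and bar_frame above 0.2 N and y of the grasp point in the frame of bar_mid between -0.012 and 0.012 m), for 0.01 s.
4. still touching, they pass the fourth mark (value of joint level_bar above 0.0004 m and contact force between the fingers and bar_frame above 0.2 N and y of the grasp point in the frame of bar_mid between -0.057 and -0.033 m), for 0.01 s.
5. still touching, they reach the full-load end (within 18 mm of the point level with the largest mark) (value of joint level_bar above 0.0004 m and contact force between the fingers and bar_frame above 0.2 N and y of the grasp point in the frame of bar_mid between -0.108 and -0.072 m), for 0.05 s.
6. the green start button is pressed in (value of joint start above 0.004 m and contact force between the fingers and start_base above 0.5 N), for 0.2 s.
At the end, for the whole second after the job is handed in: After the stroke along the whole bar, the fingertips hold the green start button at least 4 mm in with 0.5 to 25 N; the touch bar and the orange button are not pressed, the dial has not turned, and the bottle, carton and cup stand within 20 mm of where they were (all of step 6 and contact force between the fingers and start_base below 25 N and value of joint level_bar below 0.0004 m and value of joint pause below 0.002 m and distance of dial_mark from where it was at the start of the episode below 0.005 m and distance of each of detergent, carton, cup from where it was at the start of the episode below 0.02 m); the arm keeps its last pose, push and grip.
It fails at once if the fingertips are lifted off the bar partway along it (or first come down in the middle of it) (y of the grasp point in the frame of bar_mid between -0.06 and 0.06 m and x of the grasp point in the frame of bar_mid between -0.02 and 0.02 m and z of the grasp point in the frame of bar_mid below 0.038 m and value of joint level_bar below 0.0002 m).
It fails at once if the touch bar is pressed harder than 20 N, or the start button harder than 25 N (contact force between anything else and bar_frame above 20 N or contact force between anything else and start_base above 25 N).
It fails at once if the orange pause button is pressed (value of joint pause above 0.002 m).
It fails at once if the programme dial is turned (distance of dial_mark from where it was at the start of the episode above 0.005 m).
It fails at once if the detergent bottle, the carton or the red cup is lifted, carried or shoved more than 20 mm, or tipped (not (distance of each of detergent, carton, cup from where it was at the start of the episode below 0.02 m) or angle between any of detergent, carton, cup's own z axis and vertical above 0.3 rad).
It also fails if it takes over 48 s, if anything falls off the work surface, if the arm or the gripper's body presses on something with over 40 N, if the wrist force passes 120 N, or if a joint passes its speed limit or range.

## Working session

There is one attempt and no reset: what is moved stays moved. The work goes in short steps, Python scripts to look and compute and a tool call to move; the robot and the scene stay as the last step left them, time stands still between calls to the robot, and variables do not carry over. Pictures are saved under pics/ and viewed, at most 10 in all, crops included, and the job is handed in when it is done.

Besides the shell and the picture viewer there is one more tool, called after "Emit:" as name([rows], argument=value, ...), one row to a line, values as JSON. jog_arm: Moves the arm, as the interface text tells. Its arguments: {"type":"object","properties":{"commands":{"type":"array","items":{"type":"array","items":{"type":"number"}}}},"required":["commands"]}

```bash
mkdir -p pics
python3 - <<'E'
from workcell import ctrl
import cv2
for n in("scene","top"):
    c=ctrl.camera(n); cv2.imwrite(f"pics/{n}0.png",c["pixels"]); print(n,c["vfov"],c["cx"],c["cy"],c["rvec"],c["tvec"], [k for k in c])
s=ctrl.state(); print(s)
E
```

```text
scene 47.463185946129464 314.3257133179112 239.18482243431643 [ 2.41761492  1.15636275 -0.28720113] [-0.42785272 -0.33284813  1.39903362] ['pixels', 'vfov', 'cx', 'cy', 'rvec', 'tvec']
top 52.89893280194805 314.70983305716913 240.55286254602316 [ 2.0767303  -2.11412805  0.25311685] [0.04851012 0.63983188 0.96226409] ['pixels', 'vfov', 'cx', 'cy', 'rvec', 'tvec']
{'time': 0.1, 'q': array([-1.24000682,  0.46828499, -0.01158934,  1.60352474,  0.00601092,
        1.07143668, -0.05629876]), 'qvel': array([ 0.00046205, -0.00081314, -0.00053512, -0.00336787, -0.00167105,
        0.00021448,  0.00116337]), 'joint_efforts': array([ 1.03761959e-03, -5.33527529e+01,  2.15407507e-02, -2.51963711e+01,
        1.14929871e-02,  4.29243548e-03,  4.81069478e-06]), 'tcp_pos': array([0.23722136, 0.60458267, 0.20873911]), 'orientation': array([ 1.85842979e-01,  9.82579122e-01, -8.05410723e-04, -8.49303338e-05]), 'contact_force': array([-0.12046615, -0.02747468,  0.22309513]), 'ft_torque': array([-1.69073100e-02,  2.62954423e-05,  3.89247340e-02]), 'grip_force': 0.0, 'finger_gap': 0.08545542735986106}
```

View pics/scene0.png

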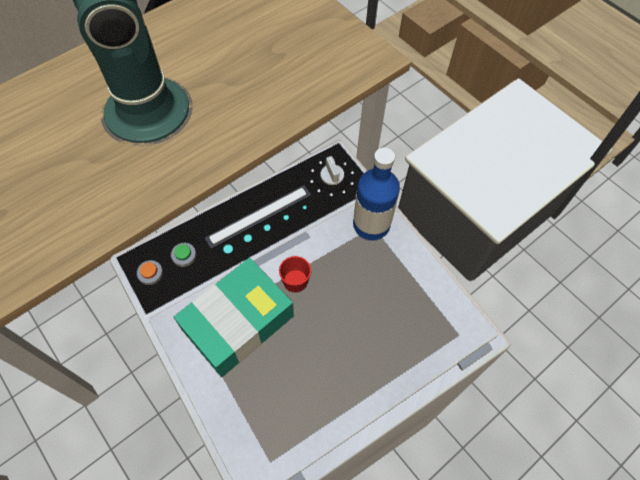

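View pics/top0.png

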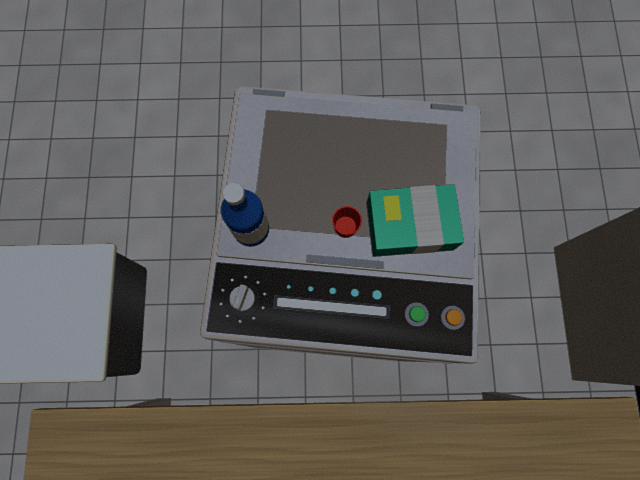

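Top view: green at (417,314), orange at (453,317), white bar from (277,303) to (387,311), marks from (289,287) to (377,295). So green is the inner one (y = -150), and the robot's arm is not blocking. Next I fit the washer pose from colour centroids.

```bash
cat > h.py <<'E'
import cv2, numpy as np
from scipy.optimize import least_squares
def K(c):
    f=240/np.tan(np.radians(c["vfov"]/2)); return np.array([[f,0,c["cx"]],[0,f,c["cy"]],[0,0,1.]])
def proj(c,P): return cv2.projectPoints(np.float64(P),c["rvec"],c["tvec"],K(c),None)[0].reshape(-1,2)
E
python3 - <<'E'
from workcell import ctrl
from h import *
cam={n:ctrl.camera(n) for n in("scene","top")}
np.save("cams.npy",cam,allow_pickle=True)
# hue windows, and boxes to search
roi={"scene":(110,140,370,320),"top":(205,258,478,360)}
obs=[]
def comps(m):
    n,l,s,ce=cv2.connectedComponentsWithStats(m.astype(np.uint8)); return [(s[i,4],ce[i]) for i in range(1,n)]
box={"scene":{"g":(165,235,203,270),"o":(132,255,165,288),"bar":(200,180,315,250),"m":(218,200,312,258)},
     "top":{"g":(400,300,433,330),"o":(438,303,470,332),"bar":(268,292,395,322),"m":(282,280,388,302)}}
model={"g":(0,-.150,.022),"o":(0,-.222,.022),"bar":(0,.02,.008)}
marks=[(.033,.02+y,0) for y in(.09,.045,0,-.045,-.09)]
pts={n:([],[]) for n in cam}
for n,c in cam.items():
    hsv=cv2.cvtColor(c["pixels"],cv2.COLOR_BGR2HSV).astype(int); H,S,V=hsv[...,0],hsv[...,1],hsv[...,2]
    for k,(a,b,e,d) in box[n].items():
        h,s,v=(q[b:d,a:e] for q in(H,S,V))
        m={"g":(h>50)&(h<75)&(s>120)&(v>90),"o":(h>5)&(h<22)&(s>120)&(v>120),"bar":(s<60)&(v>150),"m":(h>80)&(h<100)&(s>90)&(v>60)}[k]
        cs=sorted([x for x in comps(m) if x[0]>=3],key=lambda x:-x[0])
        if k=="m":
            cs=sorted(cs[:5],key=lambda x:x[1][0]*(1 if n=="top" else -1)); print(n,k,[(x[0],(x[1]+[a,b]).round(1)) for x in cs])
            if len(cs)==5:
                for x,w in zip(cs,marks): pts[n][0].append(x[1]+[a,b]); pts[n][1].append(w)
        else:
            print(n,k,cs[0][0],(cs[0][1]+[a,b]).round(1)); pts[n][0].append(cs[0][1]+[a,b]); pts[n][1].append(model[k])
def W(p,w):
    w=np.array(w); R=np.array([[np.cos(p[2]),-np.sin(p[2]),0],[np.sin(p[2]),np.cos(p[2]),0],[0,0,1]]); return w@R.T+[p[0],p[1],p[3] if len(p)>3 else .11]
def res(p,ns): return np.concatenate([(proj(cam[n],W(p,pts[n][1]))-pts[n][0]).ravel() for n in ns])
for ns in(["scene"],["top"],["scene","top"]):
    for p0 in([.6,0,0],[.6,0,0,.11]):
        r=least_squares(res,p0,args=(ns,),loss="soft_l1"); print(ns,r.x.round(4),np.abs(res(r.x,ns)).max().round(2))
print(res(r.x,ns).reshape(-1,2).round(2).tolist())
E
```

```text
scene g 173 [182.  251.6]
scene o 196 [147.6 269.6]
scene bar 879 [256.7 215.5]
scene m [(np.int32(20), array([304. , 206.9])), (np.int32(29), array([285.6, 216.9])), (np.int32(46), array([266.6, 227. ])), (np.int32(66), array([247.4, 237.8])), (np.int32(84), array([227.6, 248.5]))]
top g 175 [417.4 313.4]
top o 173 [454.  316.7]
top bar 12 [364.8 311.4]
top m [(np.int32(14), array([288.3, 286.5])), (np.int32(27), array([310.3, 288.4])), (np.int32(39), array([332.3, 290.3])), (np.int32(54), array([354.4, 292.4])), (np.int32(76), array([376.5, 294.3]))]
['scene'] [ 0.4914 -0.0169 -0.0973] 1.73
['scene'] [ 0.4908 -0.0167 -0.0974  0.1088] 1.69
['top'] [ 0.4923 -0.0131 -0.1068] 33.58
['top'] [ 0.4927 -0.0134 -0.1069  0.1067] 33.48
['scene', 'top'] [ 0.4918 -0.0155 -0.1017] 32.41
['scene', 'top'] [ 0.4914 -0.0153 -0.101   0.1084] 32.53
[[0.46, -0.66], [0.83, -0.35], [2.01, -1.73], [0.44, -0.02], [0.44, 0.11], [0.64, 0.42], [0.64, 0.24], [0.8, 0.38], [1.3, 0.11], [1.35, -0.2], [-32.53, -4.43], [0.96, 1.0], [0.99, 0.92], [1.01, 0.83], [0.98, 0.6], [1.0, 0.54]]
```

```bash
cat >> h.py <<'E'
from scipy.spatial.transform import Rotation as Rt
POSE=[.4918,-.0155,-.102]
def w2(w,p=POSE): return Rt.from_euler("z",p[2]).apply(w)+[p[0],p[1],.11]
def go(s,w,clear=0.):
    R=Rt.from_quat(s["orientation"]); t=w2(w)+[0,0,clear]
    want=Rt.from_euler("z",POSE[2])*Rt.from_quat([0,1,0,0])   # tool x = -washer x, y = washer y, z down
    rot=(R.inv()*want).as_rotvec(); print("target",t.round(4),"tool shift cm",(R.inv().apply(t-s["tcp_pos"])*100).round(2),"after turn cm",(want.inv().apply(t-s["tcp_pos"])*100).round(2),"turn",rot.round(4))
E
python3 - <<'E'
from workcell import ctrl
from h import *
go(ctrl.state(),[0,.11,.008],.092)
E
```

```text
target [0.503  0.0939 0.21  ] tool shift cm [-43.39 -37.85  -0.06] after turn cm [-31.63 -48.11  -0.1 ] turn [-0.0011 -0.     -0.2719]
```

Emit:
jog_arm([
  [0,0,0,0,0,-0.135,0],
  [0,0,0,0,0,-0.135,0],
])

```text
time: 0.4
tcp_pos: [0.2372, 0.605, 0.2093]
orientation: [0.049, 0.999, -0.0, 0.0]
contact_force: [0.7, 0.9, -0.5]
finger_gap: 0.0589
grip_force: 0.0
```

Emit:
jog_arm([
  [-1,-1.5,0,0,0,0,0],
  [-2,-3,0,0,0,0,0],
  [-2,-3,0,0,0,0,0],
  [-2,-3,0,0,0,0,0],
  [-2,-3,0,0,0,0,0],
  [-2,-3,0,0,0,0,0],
  [-2,-3,0,0,0,0,0],
  [-2,-3,0,0,0,0,0],
])

```text
time: 1.2
tcp_pos: [0.3637, 0.3643, 0.2096]
orientation: [0.052, 0.999, 0.0, 0.0]
contact_force: [0.0, -0.2, -0.9]
finger_gap: 0.0
grip_force: 0.0
```

Emit:
jog_arm([
  [-2,-3,0,0,0,0,0],
  [-2,-3,0,0,0,0,0],
  [-2,-3,0,0,0,0,0],
  [-2,-3,0,0,0,0,0],
  [-2,-3,0,0,0,0,0],
  [-2,-3,0,0,0,0,0],
  [-2,-3,0,0,0,0,0],
  [-1,-1.5,0,0,0,0,0],
])

```text
time: 2.0
tcp_pos: [0.4903, 0.123, 0.2097]
orientation: [0.054, 0.999, -0.0, 0.0]
contact_force: [-0.4, -0.1, 0.3]
finger_gap: 0.0001
grip_force: 0.0
```

Run:
```python
from workcell import ctrl
from h import *
go(ctrl.state(),[0,.11,.008],.025)
```

```text
target [0.503  0.0939 0.143 ] tool shift cm [-1.57 -2.75  6.67] after turn cm [-1.56 -2.76  6.67] turn [-0.0009  0.0008 -0.0059]
```

Emit:
jog_arm([
  [-0.7,-1.2,0,0,0,0,0],
  [-0.7,-1.2,0,0,0,0,0],
  [0,0,1.5,0,0,0,0],
  [0,0,2,0,0,0,0],
  [0,0,1.5,0,0,0,0],
  [0,0,1,0,0,0,0],
  [0,0,0.5,0,0,0,0],
  [0,0,0,0,0,0,0],
])

```text
time: 2.8
tcp_pos: [0.5003, 0.1011, 0.1442]
orientation: [0.052, 0.999, -0.0, -0.0]
contact_force: [-0.1, -0.1, 0.4]
finger_gap: -0.0001
grip_force: 0.0
```

Run:
```python
from workcell import ctrl
from h import *
s=ctrl.state(); print(s["tcp_pos"],s["contact_force"]); go(s,[0,.11,.008],.01)
ims=[]
for n in("scene","top"):
    c=ctrl.camera(n); u=proj(c,[s["tcp_pos"]])[0]; print(n,u)
    P=[w2([0,.11,.008]),w2([0,-.15,.022])]; print(proj(c,P).round(1).tolist())
    x,y=(u-[50,37]).astype(int); ims.append(cv2.resize(c["pixels"][max(y,0):y+75,x:x+100],(400,300),interpolation=cv2.INTER_CUBIC)); print(x,y)
cv2.imwrite("pics/a.png",np.hstack(ims))
```

```text
[0.50031336 0.10106025 0.14418529] [-0.14305202 -0.14145463  0.35387324]
target [0.503  0.0939 0.128 ] tool shift cm [-0.34 -0.68  1.62] after turn cm [-0.34 -0.68  1.62] turn [-0.0004 -0.0008 -0.0018]
scene [297.5418755  183.66397093]
[[295.9, 193.4], [182.2, 250.7]]
247 146
top [283.15170688 302.88071892]
[[287.5, 302.9], [418.9, 313.3]]
233 265
```

View pics/a.png

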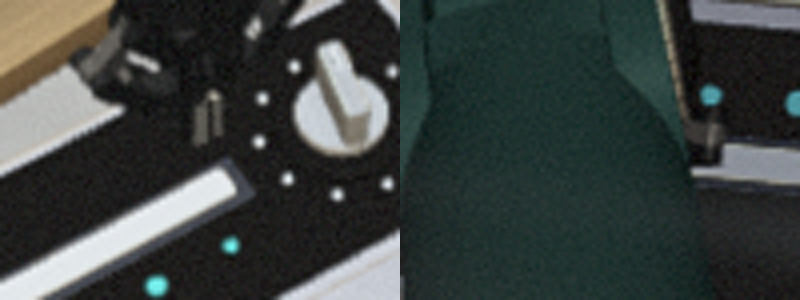

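The scene crop shows the fingertips near pixel (299,182), just off the bar's left end and in line with it, as the calibration predicts. Next I lower them over the small end.

Emit:
jog_arm([
  [-0.3,-0.6,0,0,0,0,0],
  [0,0,0.6,0,0,0,0],
  [0,0,0.6,0,0,0,0],
  [0,0,0.4,0,0,0,0],
  [0,0,0.3,0,0,0,0],
  [0,0,0,0,0,0,0],
])

```text
time: 3.5
tcp_pos: [0.5025, 0.0948, 0.125]
orientation: [0.052, 0.999, -0.0, -0.001]
contact_force: [0.4, 0.4, 0.9]
finger_gap: 0.0003
grip_force: 0.0
```

Run:
```python
from workcell import ctrl
from h import *
s=ctrl.state(); print(s["tcp_pos"],s["contact_force"]); go(s,[0,.11,.008],-.002)
```

```text
[0.5024984  0.09481473 0.1249798 ] [0.39255793 0.35763861 0.9444774 ]
target [0.503  0.0939 0.116 ] tool shift cm [-0.06 -0.08  0.9 ] after turn cm [-0.06 -0.08  0.9 ] turn [-0.0004 -0.001  -0.0017]
```

Emit:
jog_arm([
  [-0.05,-0.1,0.3,0,0,0,0],
  [0,0,0.2,0,0,0,0],
  [0,0,0.1,0,0,0,0],
  [0,0,0,0,0,0,0],
])

```text
time: 3.9
tcp_pos: [0.5032, 0.0938, 0.1195]
orientation: [0.052, 0.999, -0.0, -0.0]
contact_force: [-0.0, -0.0, 0.1]
finger_gap: -0.0001
grip_force: 0.0
```

Emit:
jog_arm([
  [0,0,0.1,0,0,0,0],
  [0,0,0,0,0,0,0],
])

```text
time: 4.1
tcp_pos: [0.5033, 0.0938, 0.1186]
orientation: [0.052, 0.999, 0.0, -0.0]
contact_force: [1.0, 0.0, 1.3]
finger_gap: -0.0003
grip_force: 0.0
```

Emit:
jog_arm([
  [0,0,0.1,0,0,0,0],
  [0,0,0,0,0,0,0],
])

```text
time: 4.3
tcp_pos: [0.5033, 0.0938, 0.1175]
orientation: [0.052, 0.999, 0.0, -0.0]
contact_force: [-0.3, 0.5, -0.0]
finger_gap: -0.0001
grip_force: 0.0
```

Emit:
jog_arm([
  [0,0,0,0,0,0,0],
  [0,0,0,0,0,0,0],
])

```text
time: 4.5
tcp_pos: [0.5033, 0.0938, 0.1176]
orientation: [0.052, 0.999, 0.0, 0.0]
contact_force: [-0.3, -0.2, -0.8]
finger_gap: -0.0003
grip_force: 0.0
```

Emit:
jog_arm([
  [0,0,0.1,0,0,0,0],
  [0,0,0,0,0,0,0],
])

```text
time: 4.7
tcp_pos: [0.5032, 0.0938, 0.1165]
orientation: [0.052, 0.999, -0.0, -0.0]
contact_force: [0.8, 0.3, 0.5]
finger_gap: -0.0001
grip_force: 0.0
```

Emit:
jog_arm([
  [0,0,0.1,0,0,0,0],
  [0,0,0,0,0,0,0],
])

```text
time: 4.9
tcp_pos: [0.5032, 0.0938, 0.1155]
orientation: [0.052, 0.999, -0.0, -0.0]
contact_force: [-0.2, -0.0, -0.6]
finger_gap: -0.0002
grip_force: 0.0
```

Emit:
jog_arm([
  [0,0,0,0,0,0,0],
])

```text
time: 5.0
tcp_pos: [0.5033, 0.0938, 0.1155]
orientation: [0.052, 0.999, -0.0, -0.0]
contact_force: [0.7, 1.0, -0.0]
finger_gap: 0.0005
grip_force: 0.0
```

Emit:
jog_arm([
  [0,0,0,0,0,0,0],
])

```text
time: 5.1
tcp_pos: [0.5033, 0.0938, 0.1156]
orientation: [0.052, 0.999, 0.0, 0.0]
contact_force: [0.4, 0.1, 0.2]
finger_gap: 0.0002
grip_force: 0.0
```

Run:
```python
from workcell import ctrl
from h import *
s=ctrl.state(); c=ctrl.camera("scene"); print(proj(c,[s["tcp_pos"],w2([0,.11,.008])]).round(1).tolist())
cv2.imwrite("pics/b.png",cv2.resize(c["pixels"][160:220,255:335],(800,600),interpolation=cv2.INTER_CUBIC))
```

```text
[[296.0, 194.1], [295.9, 193.4]]
```

View pics/b.png

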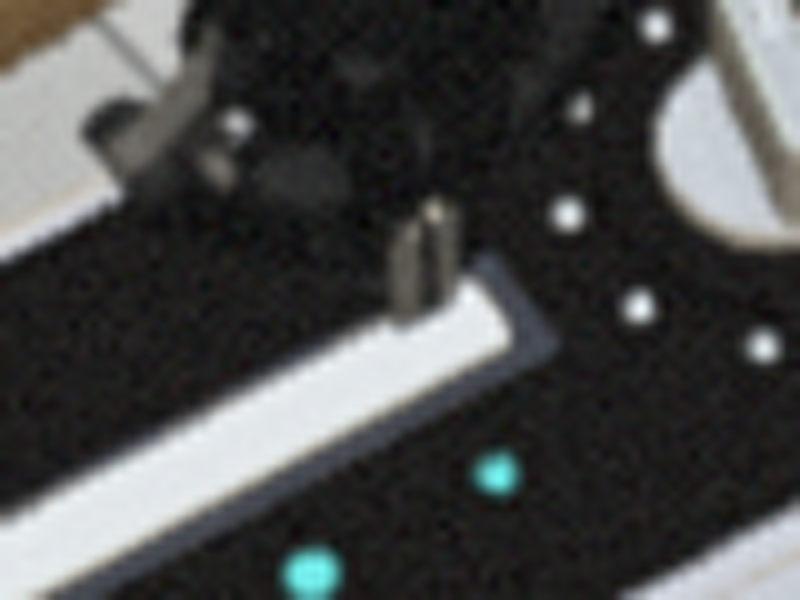

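The crop shows the tips at about pixel (297,192), with their lower edge near the robot-side edge of the bar. They look to be hovering slightly or a few mm too far forward. I'll average the force readings and keep descending.

```bash
cat > f.py <<'E'
from workcell import ctrl
import numpy as np
F=[];Z=[];T=[]
for i in range(10):
    ctrl.camera("scene"); s=ctrl.state(); F.append(s["contact_force"]);Z.append(s["tcp_pos"]);T.append(s["ft_torque"])
print(s["time"],"F",np.mean(F,0).round(2),"tcp",np.mean(Z,0).round(4),"T",np.mean(T,0).round(3))
E
python3 f.py
```

```text
5.65 F [ 0.28 -0.22  0.01] tcp [0.5033 0.0938 0.1156] T [-0.019  0.009  0.012]
```

Emit:
jog_arm([
  [0,0,0.1,0,0,0,0],
  [0,0,0,0,0,0,0],
])

```text
time: 5.85
tcp_pos: [0.5032, 0.0937, 0.1145]
orientation: [0.052, 0.999, -0.0, -0.0]
contact_force: [-0.1, 0.5, -0.5]
finger_gap: -0.0001
grip_force: 0.0
```

```bash
python3 f.py
```

```text
6.35 F [-0.02 -0.03 -0.12] tcp [0.5033 0.0938 0.1146] T [-0.007  0.015  0.007]
```

Emit:
jog_arm([
  [0,0,0.1,0,0,0,0],
  [0,0,0,0,0,0,0],
])

```text
time: 6.55
tcp_pos: [0.5032, 0.0938, 0.1135]
orientation: [0.052, 0.999, -0.0, -0.0]
contact_force: [-0.1, -0.6, 0.2]
finger_gap: 0.0002
grip_force: 0.0
```

```bash
python3 f.py;  python3 - <<'E'
from workcell import ctrl
from h import *
c=ctrl.camera("scene"); s=ctrl.state()
P=[w2([x,y,.008]) for x in(-.009,.009) for y in(.13,-.09)]; print(proj(c,P).round(1).tolist(), proj(c,[s["tcp_pos"]]))
c2=c["pixels"][160:220,255:335]
cv2.imwrite("pics/c.png",cv2.convertScaleAbs(cv2.resize(c2,(800,600),interpolation=cv2.INTER_CUBIC),alpha=1.6,beta=20))
E
```

```text
7.05 F [-0.58 -0.14 -0.04] tcp [0.5033 0.0938 0.1136] T [-0.011  0.001 -0.004]
[[301.7, 186.0], [208.7, 236.0], [306.3, 192.0], [213.0, 242.7]] [[296.05025907 194.63561439]]
```

View pics/c.png

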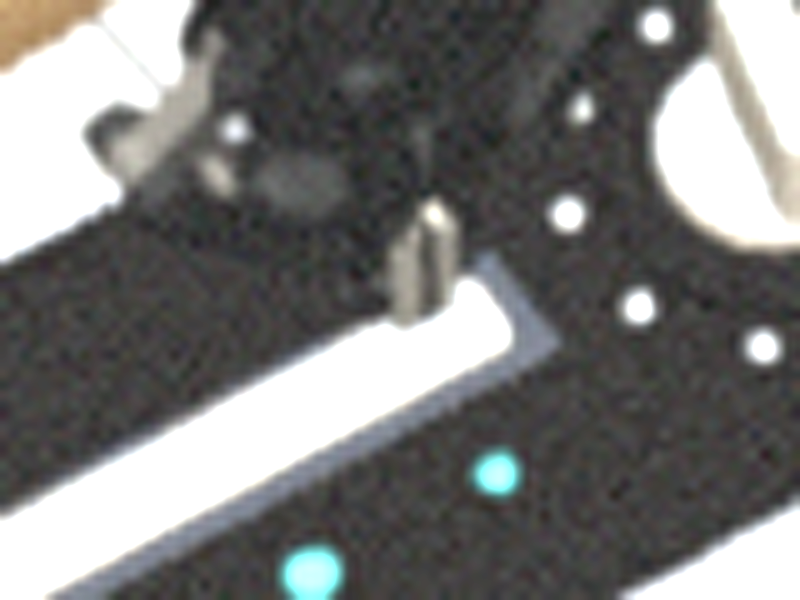

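Contact should have come by now, but the averaged force is still zero. The tips look higher than expected (crop pixel (405,323), where I predicted about 380). I'll keep descending in 1 mm steps and watch the force.

Emit:
jog_arm([
  [0,0,0.1,0,0,0,0],
  [0,0,0,0,0,0,0],
])

```text
time: 7.3
tcp_pos: [0.5032, 0.0938, 0.1125]
orientation: [0.052, 0.999, -0.0, -0.0]
contact_force: [-0.4, -0.3, -1.2]
finger_gap: -0.0001
grip_force: 0.0
```

```bash
python3 f.py
python3 - <<'E'
from workcell import ctrl
from h import *
c=ctrl.camera("scene"); s=ctrl.state(); t=s["tcp_pos"]
print(proj(c,[t,t+[0,0,.01],t+[.01,0,0],t+[0,.01,0]]).round(2).tolist())
print(s["ft_torque"],s["joint_efforts"].round(2))
E
```

```text
7.8 F [0.01 0.03 0.21] tcp [0.5033 0.0938 0.1126] T [-0.005 -0.002  0.009]
[[296.04, 194.91], [295.92, 192.28], [298.99, 198.05], [299.79, 192.4]]
[ 0.01909786  0.01748829 -0.0187476 ] [ 0.000e+00 -4.131e+01  1.840e+00 -1.951e+01  1.000e-02  0.000e+00
  0.000e+00]
```

Emit:
jog_arm([
  [0,0,0.1,0,0,0,0],
  [0,0,0,0,0,0,0],
])

```text
time: 8.05
tcp_pos: [0.5032, 0.0938, 0.1115]
orientation: [0.052, 0.999, -0.0, -0.0]
contact_force: [0.7, -0.1, 0.7]
finger_gap: 0.0001
grip_force: 0.0
```

```bash
python3 f.py
```

```text
8.55 F [ 0.26 -0.18  0.1 ] tcp [0.5033 0.0938 0.1116] T [-0.007  0.015 -0.001]
```

Emit:
jog_arm([
  [0,0,0.1,0,0,0,0],
  [0,0,0,0,0,0,0],
])

```text
time: 8.75
tcp_pos: [0.5032, 0.0937, 0.1105]
orientation: [0.052, 0.999, -0.0, -0.0]
contact_force: [0.5, -0.3, -0.3]
finger_gap: 0.0
grip_force: 0.0
```

```bash
python3 f.py
```

```text
9.25 F [ 0.18  0.03 -0.13] tcp [0.5033 0.0938 0.1106] T [-0.004  0.002  0.003]
```

Run:
```python
from workcell import ctrl
from h import *
c0=np.load("cams.npy",allow_pickle=True).item()["scene"]["pixels"].astype(float)
c1=np.mean([ctrl.camera("scene")["pixels"].astype(float) for _ in range(6)],0)
# phase shift of the left 2/3 of the bar, and of marks/buttons for reference
for nm,(a,b,e,d) in {"bar":(205,205,270,248),"button":(125,235,205,290)}.items():
    g=lambda im:np.float64(im[b:d,a:e].mean(2)); print(nm,cv2.phaseCorrelate(g(c0),g(c1),cv2.createHanningWindow((e-a,d-b),cv2.CV_64F)), np.abs(g(c1)-g(c0)).mean())
im=cv2.resize(np.clip(c1[165:210,270:330]*1.5+15,0,255).astype(np.uint8),(800,600),interpolation=cv2.INTER_CUBIC); cv2.imwrite("pics/d.png",im)
```

```text
bar ((-0.004262961219481554, 0.3852493973589155), 1.0426188445641893) 3.5880739415623126
button ((0.017168730600168658, -0.03288412003941943), 0.9748461358063537) 3.547222222222222
```

View pics/d.png

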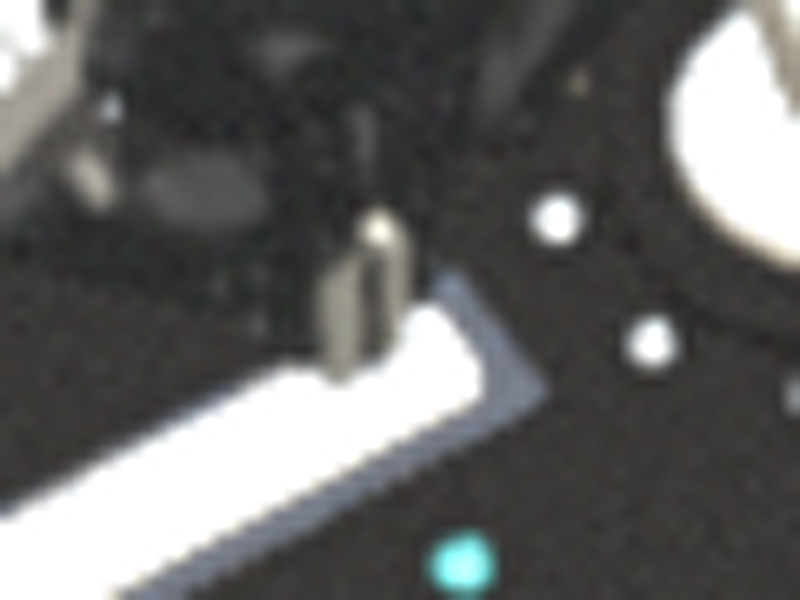

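The averaged view shows the tips on the bar near pixel (296,193), and the front bezel strip now showing. So the bar has sunk. I'll measure how far from its front edge.

```bash
cat > sink.py <<'E'
from workcell import ctrl
from h import *
import sys
C=np.load("cams.npy",allow_pickle=True).item()["scene"]
lo,hi=(int(v) for v in sys.argv[1:3]) if len(sys.argv)>2 else (212,280)
def edge(im):
    g=im.mean(2); o=[]
    for x in range(lo,hi):
        ym=236-(x-208.7)*50/93; y=np.arange(int(ym)-8,int(ym)+6); v=g[y,x]
        k=np.argmax(v>115); o.append(y[k-1]+(115-v[k-1])/(v[k]-v[k-1]))
    return np.array(o)
F=[];ims=[]
for _ in range(6):
    ims.append(ctrl.camera("scene")["pixels"].astype(float)); F.append(ctrl.state()["contact_force"])
s=ctrl.state(); d=edge(np.mean(ims,0))-edge(C["pixels"].astype(float))
print("t",s["time"],"sink mm",round(np.median(d)/.263,2),"std err",round(d.std()/.263/len(d)**.5,2),"F",np.mean(F,0).round(2),"tcp",s["tcp_pos"].round(4))
E
python3 sink.py
```

```text
t 9.85 sink mm -0.19 std err 0.01 F [-0.04  0.17  0.37] tcp [0.5033 0.0938 0.1106]
```

The bar edge has not moved (-0.2 mm), so my reading was wrong and the tips are still hovering. The force reading agrees with that. I'll keep going down.

Emit:
jog_arm([
  [0,0,0.1,0,0,0,0],
  [0,0,0.1,0,0,0,0],
  [0,0,0,0,0,0,0],
])

```text
time: 10.15
tcp_pos: [0.5032, 0.0937, 0.1084]
orientation: [0.052, 0.999, -0.0, -0.0]
contact_force: [0.1, 0.5, -0.4]
finger_gap: 0.0002
grip_force: 0.0
```

```bash
python3 sink.py
```

```text
t 10.45 sink mm -0.19 std err 0.01 F [-0.05 -0.13  0.1 ] tcp [0.5034 0.0938 0.1086]
```

Emit:
jog_arm([
  [0,0,0.1,0,0,0,0],
  [0,0,0,0,0,0,0],
])

```text
time: 10.65
tcp_pos: [0.5032, 0.0938, 0.1075]
orientation: [0.052, 0.999, -0.0, -0.0]
contact_force: [-0.4, -0.6, -0.6]
finger_gap: -0.0001
grip_force: 0.0
```

```bash
python3 sink.py
```

```text
t 10.95 sink mm -0.2 std err 0.01 F [-0.25 -0.04  0.47] tcp [0.5033 0.0938 0.1076]
```

Run:
```python
from h import *
g=np.load("cams.npy",allow_pickle=True).item()["scene"]["pixels"].astype(float).mean(2)
from workcell import ctrl
g1=np.mean([ctrl.camera("scene")["pixels"].astype(float).mean(2) for _ in range(4)],0)
for x in(220,240,260):
    ym=int(236-(x-208.7)*50/93); print(x,ym,g[ym-8:ym+14,x].round().astype(int).tolist()); print(g1[ym-8:ym+14,x].round().astype(int).tolist())
```

```text
220 229 [33, 25, 24, 28, 30, 32, 22, 34, 64, 121, 194, 226, 228, 226, 227, 226, 227, 227, 204, 135, 82, 71]
[27, 28, 29, 31, 27, 25, 29, 32, 65, 128, 197, 232, 231, 230, 231, 230, 231, 230, 209, 143, 84, 77]
240 219 [25, 24, 27, 21, 25, 30, 21, 49, 93, 170, 227, 225, 225, 225, 226, 226, 226, 213, 159, 82, 77, 61]
[27, 24, 27, 27, 28, 30, 28, 44, 99, 179, 231, 233, 230, 230, 230, 230, 231, 221, 162, 83, 75, 66]
260 208 [29, 31, 32, 21, 28, 29, 28, 35, 72, 150, 222, 228, 227, 226, 226, 226, 225, 219, 172, 96, 73, 66]
[29, 30, 28, 29, 25, 24, 27, 37, 77, 156, 225, 232, 230, 232, 230, 230, 231, 226, 178, 96, 78, 66]
```

Emit:
jog_arm([
  [0,0,0.1,0,0,0,0],
  [0,0,0,0,0,0,0],
])

```text
time: 11.35
tcp_pos: [0.5033, 0.0937, 0.1065]
orientation: [0.052, 0.999, -0.0, -0.0]
contact_force: [0.4, 1.3, 0.7]
finger_gap: 0.0
grip_force: 0.0
```

```bash
python3 sink.py
```

```text
t 11.65 sink mm -0.2 std err 0.01 F [-0.14  0.32  0.13] tcp [0.5033 0.0938 0.1066]
```

Emit:
jog_arm([
  [0,0,0.1,0,0,0,0],
  [0,0,0,0,0,0,0],
])

```text
time: 11.85
tcp_pos: [0.5032, 0.0938, 0.1055]
orientation: [0.052, 0.999, -0.0, -0.0]
contact_force: [0.3, 0.5, -0.2]
finger_gap: 0.0001
grip_force: 0.0
```

```bash
python3 sink.py
```

```text
t 12.15 sink mm -0.19 std err 0.01 F [ 0.25 -0.09 -0.08] tcp [0.5033 0.0938 0.1056]
```

Emit:
jog_arm([
  [0,0,0.1,0,0,0,0],
  [0,0,0,0,0,0,0],
])

```text
time: 12.35
tcp_pos: [0.5032, 0.0938, 0.1045]
orientation: [0.052, 0.999, -0.0, -0.0]
contact_force: [0.5, 0.8, 0.1]
finger_gap: 0.0
grip_force: 0.0
```

```bash
python3 sink.py
```

```text
t 12.65 sink mm -0.2 std err 0.01 F [ 0.08 -0.41 -0.38] tcp [0.5033 0.0938 0.1046]
```

Emit:
jog_arm([
  [0,0,0.1,0,0,0,0],
  [0,0,0.1,0,0,0,0],
])

```text
time: 12.85
tcp_pos: [0.5034, 0.0938, 0.1025]
orientation: [0.052, 0.999, 0.0, 0.0]
contact_force: [-0.3, -0.1, 0.9]
finger_gap: -0.0001
grip_force: 0.0
```

```bash
sed -i 's/range(6)/range(3)/' sink.py; python3 sink.py
```

```text
t 13.0 sink mm -0.19 std err 0.01 F [-0.27 -0.2   0.25] tcp [0.5032 0.0938 0.1025]
```

Emit:
jog_arm([
  [0,0,0.1,0,0,0,0],
  [0,0,0.05,0,0,0,0],
])

```text
time: 13.2
tcp_pos: [0.5033, 0.0938, 0.101]
orientation: [0.052, 0.999, -0.0, -0.0]
contact_force: [0.3, -0.0, -0.1]
finger_gap: 0.0001
grip_force: 0.0
```

```bash
python3 sink.py
```

```text
t 13.35 sink mm -0.2 std err 0.01 F [-0.06 -0.45 -0.16] tcp [0.5033 0.0938 0.101 ]
```

Emit:
jog_arm([
  [0,0,0.1,0,0,0,0],
  [0,0,0.05,0,0,0,0],
])

```text
time: 13.55
tcp_pos: [0.5033, 0.0938, 0.0995]
orientation: [0.052, 0.999, -0.0, 0.0]
contact_force: [-1.1, 0.2, -0.3]
finger_gap: 0.0001
grip_force: 0.0
```

```bash
python3 sink.py
python3 - <<'E'
from workcell import ctrl
from h import *
c=ctrl.camera("scene"); s=ctrl.state(); t=s["tcp_pos"]; print(proj(c,[t]))
cv2.imwrite("pics/e.png",cv2.convertScaleAbs(cv2.resize(c["pixels"][165:210,270:330],(800,600),interpolation=cv2.INTER_CUBIC),alpha=1.0,beta=20))
E
```

```text
t 13.7 sink mm -0.19 std err 0.01 F [-0.26 -0.21 -0.14] tcp [0.5033 0.0938 0.0995]
[[296.19700585 198.2620011 ]]
```

View pics/e.png

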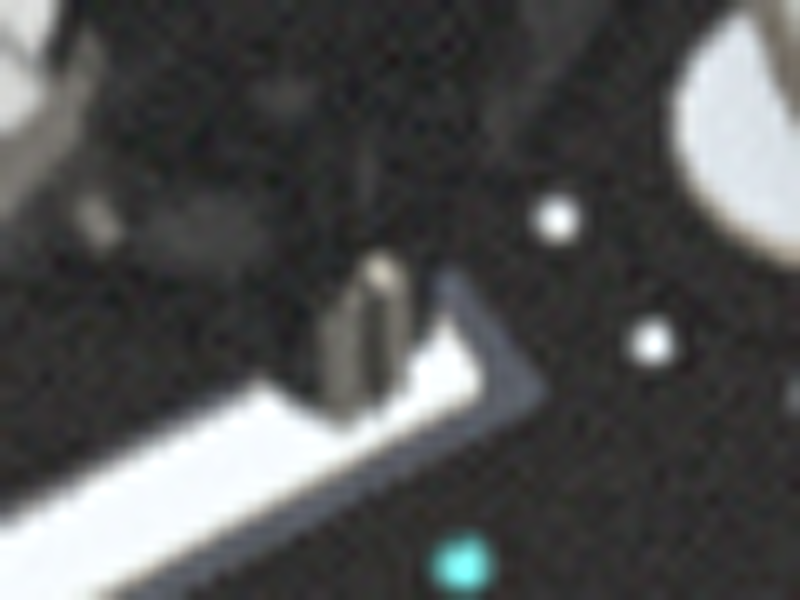

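Now the pad's rear bottom edge is near pixel (296,197), over the bar level with the smallest mark, and still not touching. The reported TCP clearly sits some way beyond the real tips. I'll carry on down.

Emit:
jog_arm([
  [0,0,0.1,0,0,0,0],
  [0,0,0.1,0,0,0,0],
])

```text
time: 13.95
tcp_pos: [0.5033, 0.0938, 0.0976]
orientation: [0.052, 0.999, 0.0, 0.0]
contact_force: [-0.2, -0.1, -0.4]
finger_gap: -0.0001
grip_force: 0.0
```

```bash
python3 sink.py
```

```text
t 14.1 sink mm -0.19 std err 0.01 F [-0.45  0.34  0.26] tcp [0.5032 0.0938 0.0975]
```

Emit:
jog_arm([
  [0,0,0.1,0,0,0,0],
  [0,0,0.05,0,0,0,0],
])

```text
time: 14.3
tcp_pos: [0.5034, 0.0938, 0.0961]
orientation: [0.052, 0.999, 0.0, 0.0]
contact_force: [-0.2, -0.6, 0.8]
finger_gap: -0.0002
grip_force: 0.4
```

```bash
python3 sink.py
```

```text
t 14.45 sink mm 0.01 std err 0.03 F [0.18 0.14 0.73] tcp [0.5034 0.0938 0.0962]
```

The bar started to give (0.2 mm) at a TCP z of about 0.0963, so contact comes with the tips about 21 mm behind the reported TCP. I'll press lightly and look.

Emit:
jog_arm([
  [0,0,0.1,0,0,0,0],
  [0,0,0.06,0,0,0,0],
])

```text
time: 14.65
tcp_pos: [0.5034, 0.0938, 0.0946]
orientation: [0.052, 0.999, 0.0, 0.0]
contact_force: [0.6, 0.0, 1.9]
finger_gap: -0.0001
grip_force: 1.1
```

```bash
python3 sink.py
python3 - <<'E'
from workcell import ctrl
from h import *
c=ctrl.camera("scene"); s=ctrl.state(); t=s["tcp_pos"]
print("bar x=0,y=.11 / x=+-11 / top at z-2mm",proj(c,[w2([x,.11,.006]) for x in(0,.011,-.011)]).round(1).tolist(), "grasp y in bar frame",Rt.from_euler("z",-POSE[2]).apply(t-w2([0,.02,0]))[:2].round(4))
cv2.imwrite("pics/f.png",cv2.convertScaleAbs(cv2.resize(c["pixels"][165:210,270:330],(800,600),interpolation=cv2.INTER_CUBIC),alpha=1.3,beta=20))
E
```

```text
t 14.8 sink mm 1.53 std err 0.03 F [-0.47 -0.1   1.83] tcp [0.5034 0.0939 0.0946]
bar x=0,y=.11 / x=+-11 / top at z-2mm [[296.0, 193.9], [298.8, 197.6], [293.2, 190.2]] grasp y in bar frame [0.0004 0.0899]
```

View pics/f.png

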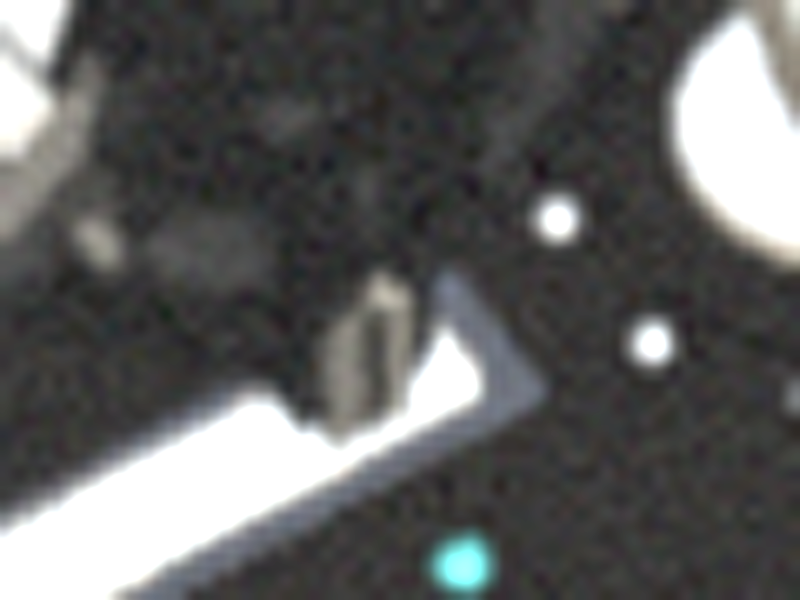

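Light contact confirmed: sunk about 1.7 mm at 1.8 N, tips across the bar level with the smallest mark (pixel (296,198)). Now I make the stroke.

Emit:
jog_arm([
  [0,-0.2,0.03,0,0,0,0],
  [0,-0.5,0,0,0,0,0],
  [0,-0.8,0,0,0,0,0],
  [0,-0.8,0,0,0,0,0],
  [0,-0.8,0,0,0,0,0],
])

```text
time: 15.35
tcp_pos: [0.5001, 0.062, 0.0943]
orientation: [0.052, 0.999, 0.0, 0.0]
contact_force: [-0.4, 1.4, 2.2]
finger_gap: 0.0
grip_force: 1.3
```

```bash
cat > st.py <<'E'
from workcell import ctrl
from h import *
F=[]
for _ in range(3): ctrl.camera("scene"); s=ctrl.state(); F.append(s["contact_force"])
print(s["time"],"F",np.mean(F,0).round(2),"z",s["tcp_pos"][2].round(4),"bar frame xy",Rt.from_euler("z",-POSE[2]).apply(s["tcp_pos"]-w2([0,.02,0]))[:2].round(4))
E
python3 st.py
```

```text
15.5 F [-0.2  -0.5   2.42] z 0.0942 bar frame xy [0.0003 0.0571]
```

Emit:
jog_arm([
  [0,-0.8,0,0,0,0,0],
  [0,-0.8,0,0,0,0,0],
  [0,-0.8,0,0,0,0,0],
  [0,-0.8,0,0,0,0,0],
  [0,-0.8,0,0,0,0,0],
  [0,-0.8,0,0,0,0,0],
])

```text
time: 16.1
tcp_pos: [0.495, 0.0145, 0.0942]
orientation: [0.052, 0.999, 0.0, -0.0]
contact_force: [-0.6, 1.7, 2.9]
finger_gap: 0.0003
grip_force: 1.4
```

```bash
python3 st.py
```

```text
16.25 F [-0.03 -1.09  2.82] z 0.0941 bar frame xy [0.0001 0.0093]
```

Emit:
jog_arm([
  [0,-0.8,0,0,0,0,0],
  [0,-0.8,0,0,0,0,0],
  [0,-0.8,0,0,0,0,0],
  [0,-0.8,0,0,0,0,0],
  [0,-0.8,0,0,0,0,0],
  [0,-0.8,0,0,0,0,0],
  [0,-0.8,0,0,0,0,0],
])

```text
time: 16.95
tcp_pos: [0.4892, -0.0412, 0.0942]
orientation: [0.052, 0.999, 0.0, 0.0]
contact_force: [0.6, 1.8, 2.1]
finger_gap: -0.0001
grip_force: 1.3
```

```bash
python3 st.py
```

```text
17.1 F [ 0.05 -1.02  2.52] z 0.0942 bar frame xy [ 0.     -0.0467]
```

Emit:
jog_arm([
  [0,-0.8,0,0,0,0,0],
  [0,-0.8,0,0,0,0,0],
  [0,-0.8,0,0,0,0,0],
  [0,-0.8,0,0,0,0,0],
  [0,-0.8,0,0,0,0,0],
  [0,-0.2,0,0,0,0,0],
])

```text
time: 17.7
tcp_pos: [0.4847, -0.0836, 0.0942]
orientation: [0.053, 0.999, -0.0, -0.0]
contact_force: [-0.7, 2.2, 2.9]
finger_gap: -0.0001
grip_force: 1.3
```

```bash
python3 st.py
```

```text
17.85 F [-0.55 -1.78  2.48] z 0.0942 bar frame xy [-0.     -0.0882]
```

Emit:
jog_arm([
  [0,0,-0.5,0,0,0,0],
  [0,0,-1.5,0,0,0,0],
  [0,0,-2,0,0,0,0],
  [0,-2,0,0,0,0,0],
  [0,-2.5,0,0,0,0,0],
  [0,-2.5,0,0,0,0,0],
  [0,-1.2,0,0,0,0,0],
  [0,0,0,0,0,0,0],
])

```text
time: 18.65
tcp_pos: [0.476, -0.1651, 0.1342]
orientation: [0.053, 0.999, -0.0, -0.0]
contact_force: [-0.1, 0.2, -0.0]
finger_gap: 0.0002
grip_force: 0.0
```

Emit:
jog_arm([
  [0,0,0.6,0,0,0,0],
  [0,0,0.6,0,0,0,0],
  [0,0,0.4,0,0,0,0],
  [0,0,0,0,0,0,0],
])

```text
time: 19.05
tcp_pos: [0.476, -0.1628, 0.1172]
orientation: [0.051, 0.999, 0.0, -0.001]
contact_force: [0.4, 0.1, -0.4]
finger_gap: -0.0002
grip_force: 0.0
```

```bash
python3 st.py
python3 - <<'E'
from workcell import ctrl
from h import *
c=ctrl.camera("scene"); print(proj(c,[w2([0,-.15,.022]),w2([0,-.15,.03])]).round(1))
cv2.imwrite("pics/g.png",cv2.convertScaleAbs(cv2.resize(c["pixels"][215:290,130:230],(800,600),interpolation=cv2.INTER_CUBIC),alpha=1.3,beta=20))
E
```

```text
19.2 F [0.39 0.52 0.04] z 0.1182 bar frame xy [-0.     -0.1688]
[[182.2 250.7]
 [181.3 248.8]]
```

View pics/g.png

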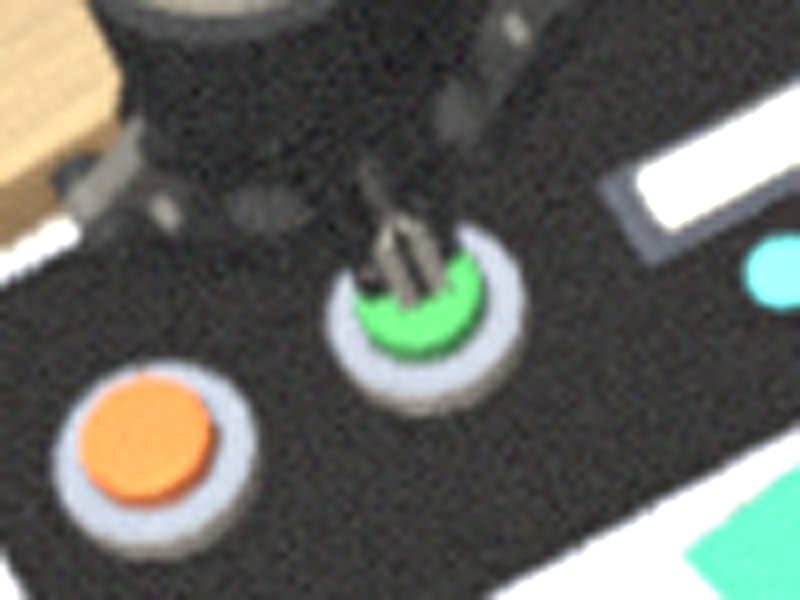

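The tips are right over the green button (crop (415,300), button centre (418,290)), well clear of the orange one. I'll press down gradually.

Emit:
jog_arm([
  [0,0,0.2,0,0,0,0],
  [0,0,0.2,0,0,0,0],
  [0,0,0.2,0,0,0,0],
  [0,0,0.2,0,0,0,0],
  [0,0,0.1,0,0,0,0],
  [0,0,0.1,0,0,0,0],
  [0,0,0,0,0,0,0],
])

```text
time: 19.95
tcp_pos: [0.4764, -0.1638, 0.1082]
orientation: [0.052, 0.999, 0.0, -0.0]
contact_force: [-0.6, 0.1, 2.0]
finger_gap: 0.0001
grip_force: 1.2
```

```bash
python3 st.py
```

```text
20.1 F [-0.83  0.7   2.65] z 0.1083 bar frame xy [-0.0002 -0.1691]
```

Emit:
jog_arm([
  [0,0,0.1,0,0,0,0],
  [0,0,0.1,0,0,0,0],
  [0,0,0.1,0,0,0,0],
  [0,0,0,0,0,0,0],
])

```text
time: 20.5
tcp_pos: [0.4765, -0.1638, 0.1051]
orientation: [0.052, 0.999, -0.0, -0.0]
contact_force: [-1.7, -0.4, 3.7]
finger_gap: -0.0004
grip_force: 1.9
```

```bash
python3 st.py
```

```text
20.65 F [-1.21  0.2   4.02] z 0.1052 bar frame xy [-1.000e-04 -1.691e-01]
```

Emit:
jog_arm([
  [0,0,0.06,0,0,0,0],
  [0,0,0,0,0,0,0],
])

```text
time: 20.85
tcp_pos: [0.4765, -0.1639, 0.1046]
orientation: [0.052, 0.999, -0.0, 0.0]
contact_force: [-1.2, -0.8, 4.0]
finger_gap: -0.0001
grip_force: 2.1
```

```bash
python3 st.py
```

```text
21.0 F [-0.96  0.12  3.94] z 0.1046 bar frame xy [-1.000e-04 -1.691e-01]
```

Emit:
jog_arm([
  [0,0,0.05,0,0,0,0],
  [0,0,0.03,0,0,0,0],
  [0,0,0,0,0,0,0],
  [0,0,0,0,0,0,0],
])

```text
time: 21.4
tcp_pos: [0.4765, -0.1638, 0.1043]
orientation: [0.052, 0.999, 0.0, 0.0]
contact_force: [-2.8, 1.0, 9.2]
finger_gap: 0.0
grip_force: 4.6
```

```bash
python3 st.py
```

```text
21.55 F [-2.81  0.41  8.89] z 0.1043 bar frame xy [-1.000e-04 -1.691e-01]
```

The button is bottomed out and steady at about 9 N. Handing in.

```bash
python3 -c "
from workcell import ctrl
print(ctrl.close_job())"
```

```text
the job is handed in; nothing more can be done
None
```

I slid along the touch bar in one light stroke (about 2–3 N) from the smallest mark to the largest, then pressed the green start button fully in. I handed the job in at 21.6 s still holding it at about 9 N; no verdict came back.

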